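# Set the beam ring of a downlight to its marker and test it

## Robot

A 6-joint arm with a two-finger parallel gripper is mounted at the origin on the work surface. World frame = base frame: x ahead of the robot, y to its left, z up, the work surface at z = 0. Lengths are in m, angles in rad, forces in N, time in s.
With the tool pointing down it reaches from about 0.35 to 0.775 m from the base axis. Payload 7.3 kg.
Tool frame: the origin (TCP) lies at the very end of the fingers, on their centre line; the grasp point (between the pads) lies 19 mm behind it; z points along the fingers, x is the direction in which the jaws open and shut, and the axes are right-handed (so a half turn about z gives the same grasp; the last joint's range is limited). The gripper opens to 92 mm and grips with 3 to 60 N. Pads are 19 mm wide; open, the fingers measure 130 mm over their backs; the gripper's body (75 mm by 190 mm) begins 47 mm behind the grasp point.
Start: joints at [0.978, 0.342, 1.524, -0, 1.275, -0.146], TCP at [0.227, 0.473, 0.227] pointing down, gripper open.
Joint ranges: [-2.53, 2.53], [-0.77, 2.02], [0.04, 2.7], [-1, 4.14], [0.28, 2.66], [-3.11, 3.11]. Speed limits (rad/s): [2.57, 2.57, 3.14, 3.14, 3.14, 3.14].

## Interface

Orientations are given as [roll, pitch, yaw] about the fixed x, y, z axes, in that order (R = Rz(yaw) Ry(pitch) Rx(roll)).
In Python, from cell import robot, read_camera, nets gives the robot as it stands. The module is installed in compiled form; this text tells all that it offers.
- The arm moves only by the tool carry_out, never from a script. Its arguments are lists of equal length, an entry for each row: "translation": the shift along the tool's x, y, z in m, a list of three; "turn": the turn, a rotation vector about the tool's x, y, z in rad, a list of three; "gripper": the gripper's target within -1 to 1 (shut at 1, half-way at 0, fully open at -1). A call has 1 to 10 rows; each row shifts and turns the commanded pose from where the row before left it, along the tool's axes as they then stand; what a row does not reach is not made up. A row lasts 1/10 s, in which the tool goes at most 50 mm and 8.59 degrees, less where a joint would pass 70% of its speed; a pose out of reach is approached as far as the arm can. A call with a gripper value outside its range is refused whole. The fingers move at their own pace and stop on an object; "squeeze" is the grip in N (left out, the last holds). Time passes only in rows, so rows that do not move let the fingers close. It gives the time, the measured TCP pose, the force and the opening at its end, in the units of the state.
- robot.observe(): the state, without advancing time (a new reading comes with each control period).
- read_camera(name): name is "side" or "top" or "wrist"; returns a dict with "img" (420x560x3 uint8, red, green, blue), "fx", "fy", "cx", "cy" (pixels), "world_from_camera" (4x4, takes a point from camera to world coordinates). Camera axes: x right, y down, z forward; pixel columns grow to the right and rows downward; lengths in m; the calibration is good to about 2 mm. A picture is of the moment at which its call begins. There is no depth.
- robot.hand_in(): hands the job in, once; it reports no verdict.
Trained networks look in a picture, given as the dict that the camera call returned (one of the last four; its "shot" number tells which), for a name from the list of things; names that differ only in an ending like _2 or _b are one class to them, and where a whole thing is asked for, a point or a joint stands for the part that bears it (a point fixed in the world has none). Each returns a list of dicts, best first, with "score" (0 to 1); they miss things now and then, are a little off and sometimes report something else, mostly with a low value. They report only what shows in the picture. A call takes as long as a camera call.
- nets.regions_of(picture, name): "region" (420x560 bool, what is visible of it) and "pixel" ([column, row] in pixels, amid what is visible of it).
- nets.tip_of(picture, name): "pixel" ([column, row] in pixels: a listed point, or the origin of a listed thing).
The state is a dict: "time": time; "qpos": joint angles; "qvel": joint speeds; "joint_efforts": joint torques, N m; "tool_pos": TCP position; "tool_rot": TCP orientation; "contact_force": force on the tool from outside, world axes, zero at the start; "torque": the same for the moment, N m; "opening": finger opening in m.
Only numpy, scipy, OpenCV 4.12 (cv2) and the standard library are available. Lean on these libraries where they do the work, as an engineer would, in place of code of your own. Each camera call takes 0.05 s, during which the arm holds its last target. There are 200 camera calls.

## Task

On the downlight test stand, push the lever of the beam ring round with your fingertips until it points at the small round domed magnet on the steel scale, and take your fingers off it. Then press the test button on the stand fully down and let it come up again. Do not grip or force the lever, do not lift or shift either magnet, and leave the lamp, the carton and the roll of tape where they stand.

Things in the scene. Friction and masses are not known exactly. Their poses are not given: they have to be found in the camera images.
- stand: Test stand: a grey box with a steel top, 220 x 300 mm, top 30 mm above the table, fixed to the table. Its origin lies at table level under the axis of the beam ring; x points along the middle line of the engraved scale, y along the long side, z up.
- lever_axis (a point): Turning axis of the beam ring, a ribbed aluminium ring (96 mm across, top 67 mm above the table) round a white downlight lens on the stand. The point is on the vertical axis, 52 mm above the table, and turns with the ring: x points along the lever, z up. The lever is a flat arm 12 mm wide, 48 to 56 mm above the table, with a pointed tip 86 mm from the axis; it clears the magnets by 4 mm.
- lever_post (a point): Top centre of the lever's upright black finger post, a round peg 12 mm across that stands on the lever arm 72 mm from the axis, from 56 to 100 mm above the table. Pushed sideways along the arc it turns the ring against light friction (about 2 N at the post) and stays where it is left: no spring, no clicks.
- ring (a joint): Angle of the beam ring in rad, growing counter-clockwise seen from above; stops at -1.35 and 1.35. At 0 the lever points along the middle line of the scale, at right angles to the stand's long side and away from the button. Starts within 0.25 of 0.
- dome_center (a point): Centre of the round domed magnet (dark steel, 26 mm across, 14 mm high), half-way up, 7 mm above the steel top. It sits loose on the scale, 95 to 130 mm from the ring's axis and about 40 to 60 degrees to one side of the middle line, left or right. The lever is to point at it: the line from the axis along the lever is to pass over it.
- bar_center (a point): Centre of the bar magnet (dark steel, 44 x 16 x 10 mm), half-way up, on the other side of the scale: it marks another order. Loose; leave it.
- test_button_top (a point): Centre of the top of the grey test button, 32 mm across, in a black housing 48 mm across, at the stand's right corner on the robot's side; this point is 52 mm above the table. It goes 6 mm straight down (fully down takes 5 N) and springs back.
- test_button (a joint): Travel of the test button in m: 0 up, 0.006 fully down.
- lamp: White spot lamp standing lens down at the stand's left corner on the robot's side, 50 mm across at the foot, 52 mm high. Loose; origin at the centre of its underside. Leave it.
- carton: White lamp carton 55 x 55 x 85 mm high standing on the table left of the stand. Loose; origin at the centre of its underside. Leave it.
- tape: Yellow roll of tape, 90 mm across, 25 mm high, flat on the table right of the stand. Loose; origin at the centre of its underside. Leave it.

How it is judged:
On the way, in this order (a step that is already met when the one before it is completed fails the run):
1. the lever points at the domed magnet and has been let go (y of dome_center in the frame of lever_axis between -0.007 and 0.007 m and x of dome_center in the frame of lever_axis above 0.05 m and velocity of joint ring between -0.03 and 0.03 rad/s and contact force between the fingers and ring below 0.3 N), for 0.2 s.
2. the test button is fully down (value of joint test_button above 0.0045 m), for 0.05 s.
At the end, for the whole second after the job is handed in: The line along the lever passes within 7 mm of the centre of the domed magnet, the ring is at rest, the test button has been pressed and is up again, both magnets are within 8 mm and the lamp, carton and tape within 20 mm of where they started (y of dome_center in the frame of lever_axis between -0.007 and 0.007 m and x of dome_center in the frame of lever_axis above 0.05 m and velocity of joint ring between -0.03 and 0.03 rad/s and value of joint test_button below 0.002 m and distance of each of dome_center, bar_center from where it was at the start of the episode below 0.008 m and distance of each of lamp, carton, tape from where it was at the start of the episode below 0.02 m); the robot touches nothing.
It fails at once if a magnet is lifted or shifted more than 8 mm (distance of any of dome_center, bar_center from where it was at the start of the episode above 0.008 m).
It fails at once if the lamp, the carton or the tape is moved more than 20 mm (distance of any of lamp, carton, tape from where it was at the start of the episode above 0.02 m).
It fails at once if the lever or ring is gripped or forced (more than 30 N) (contact force between the fingers and ring above 30 N).
It also fails if it takes over 48 s, if anything falls off the work surface, if the arm or the gripper's body presses on something with over 40 N, if the wrist force passes 120 N, or if a joint passes its speed limit or range.

## Working session

There is one attempt and no reset: what is moved stays moved. The work goes in short steps, Python scripts to look and compute and a tool call to move; the robot and the scene stay as the last step left them, time stands still between calls to the robot, and variables do not carry over. Pictures are saved under pics/ and viewed, about 8 in all and at most 12, crops included, and the job is handed in when it is done.

Besides the shell and the picture viewer there is one more tool, called after ">>>" in YAML: its name, and indented under it one key for each argument. carry_out: Moves the arm, as the interface text tells. Its arguments: {"type":"object","properties":{"translation":{"type":"array","items":{"type":"array","items":{"type":"number"}}},"turn":{"type":"array","items":{"type":"array","items":{"type":"number"}}},"gripper":{"type":"array","items":{"type":"number"}},"squeeze":{"type":"number"}},"required":["translation","turn","gripper"]}

```bash
mkdir -p pics
cat > h.py <<'E'
import numpy as np, cv2
from cell import robot, read_camera, nets
def ray(p,px):
    T=np.array(p["world_from_camera"]); d=np.array([(px[0]-p["cx"])/p["fx"],(px[1]-p["cy"])/p["fy"],1.])
    return T[:3,3], T[:3,:3]@d
def atz(p,px,z):
    o,d=ray(p,px); return o+d*(z-o[2])/d[2]
def tri(obs):
    A=np.zeros((3,3));b=np.zeros(3)
    for p,px in obs:
        o,d=ray(p,px); d=d/np.linalg.norm(d); M=np.eye(3)-np.outer(d,d); A+=M;b+=M@o
    return np.linalg.solve(A,b)
def save(p,n): cv2.imwrite(f"pics/{n}.png",p["img"][:,:,::-1])
E
python3 - <<'E'
from h import *
np.set_printoptions(precision=4,suppress=True)
P={n:read_camera(n) for n in("top","side")}
Z=dict(stand=0,lever_axis=.052,lever_post=.1,dome_center=.037,bar_center=.035,test_button_top=.052,lamp=.03,carton=0,tape=0)
for k,z in Z.items():
    o=[]
    for n,p in P.items():
        r=nets.tip_of(p,k)
        if r: o.append((p,r[0]["pixel"])); print(k,n,np.round(r[0]["pixel"],1),round(r[0]["score"],2),atz(p,r[0]["pixel"],z))
    if len(o)==2: print("   tri",tri(o))
im=np.hstack([cv2.resize(P[n]["img"],(560,420)) for n in P]); save({"img":cv2.resize(np.vstack([P[n]["img"] for n in P]),None,fx=.71,fy=.71)},"a")
s=robot.observe(); print(s["tool_pos"],s["tool_rot"],s["time"],s["opening"])
E
```

```text
stand top [287.5 204.7] 0.68 [0.5813 0.0051 0.    ]
lever_axis top [288.3 204.9] 0.97 [0.5738 0.0037 0.052 ]
lever_axis side [289.1 224.4] 0.89 [0.5722 0.0002 0.052 ]
   tri [0.5741 0.0038 0.0491]
lever_post top [283.1 166.9] 0.95 [0.6384 0.0127 0.1   ]
lever_post side [314.2 192.6] 0.88 [0.6455 0.0239 0.1   ]
   tri [0.6375 0.0122 0.1083]
dome_center top [321.3 156.5] 0.63 [ 0.6729 -0.0639  0.037 ]
dome_center side [292.8 201.8] 0.62 [0.6304 0.0989 0.037 ]
   tri [ 0.6049 -0.0419  0.1404]
bar_center top [321.  157.3] 0.69 [ 0.6717 -0.0634  0.035 ]
bar_center side [343.4 236.5] 0.56 [ 0.6677 -0.0696  0.035 ]
   tri [ 0.6725 -0.0636  0.0295]
test_button_top top [347.2 215.9] 0.47 [ 0.5509 -0.1097  0.052 ]
lamp top [240.  229.1] 0.83 [0.5297 0.1001 0.03  ]
lamp side [251.6 216.1] 0.91 [0.5219 0.0957 0.03  ]
   tri [0.5272 0.1015 0.0252]
carton top [179.7 255.1] 0.8 [0.4803 0.2267 0.    ]
carton side [219.3 200.7] 0.88 [0.4883 0.2389 0.    ]
   tri [0.482  0.2234 0.0105]
tape top [405.4 214.1] 0.63 [ 0.5585 -0.2368  0.    ]
tape side [339.6 318. ] 0.88 [ 0.5582 -0.2369  0.    ]
   tri [ 0.5584 -0.2368 -0.0002]
[0.2269 0.4735 0.2267] [ 3.1416 -0.0001  1.124 ] 1.0 0.091445820718841
```

View pics/a.png

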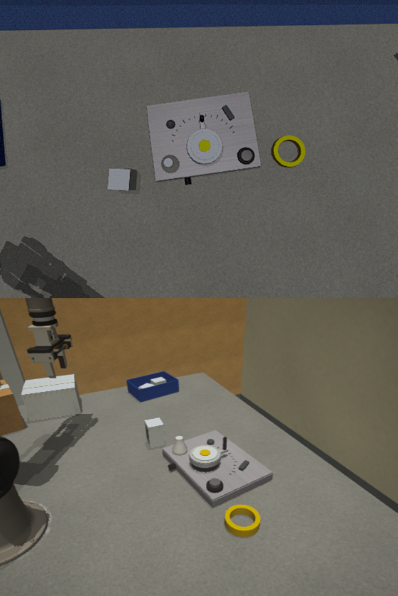

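The nets confuse the dome with the bar in the top view. The picture shows the dome on the left at top pixel ≈(240,175), the bar at ≈(321,157), the button at ≈(346,220), and the lever near 0. Next I'll level the yaw and go above the stand for a close look.

>>> carry_out:
  translation:
    - [0,0,-0.01]
    - [0,0,-0.01]
    - [0,0,-0.01]
    - [0,0,-0.01]
    - [0,0,-0.01]
    - [0,0,-0.01]
    - [0,0,-0.01]
    - [0,0,0]
    - [0,0,0]
    - [0,0,0]
  turn:
    - [0,0,0.1124]
    - [0,0,0.1124]
    - [0,0,0.1124]
    - [0,0,0.1124]
    - [0,0,0.1124]
    - [0,0,0.1124]
    - [0,0,0.1124]
    - [0,0,0.1124]
    - [0,0,0.1124]
    - [0,0,0.1124]
  gripper: [1,1,1,1,1,1,1,1,1,1]

```text
time: 2.0
tool_pos: [0.2268, 0.4735, 0.2968]
tool_rot: [-3.141, -0.0, -0.005]
contact_force: [-0.4, 0.2, -0.6]
opening: 0.0165
```

>>> carry_out:
  translation:
    - [0.027,0.042,0]
    - [0.027,0.042,0]
    - [0.027,0.042,0]
    - [0.027,0.042,0]
    - [0.027,0.042,0]
    - [0.027,0.042,0]
    - [0.027,0.042,0]
    - [0.027,0.042,0]
    - [0.027,0.042,0]
    - [0.027,0.042,0]
  turn:
    - [0,0,0]
    - [0,0,0]
    - [0,0,0]
    - [0,0,0]
    - [0,0,0]
    - [0,0,0]
    - [0,0,0]
    - [0,0,0]
    - [0,0,0]
    - [0,0,0]
  gripper: [1,1,1,1,1,1,1,1,1,1]

```text
time: 3.0
tool_pos: [0.4976, 0.0515, 0.2969]
tool_rot: [-3.141, -0.001, -0.0]
contact_force: [0.7, -0.3, -0.0]
opening: 0.0006
```

```bash
cat > look.py <<'E'
from h import *
import sys
np.set_printoptions(precision=4,suppress=True)
p=read_camera("wrist"); print("cam",p["world_from_camera"][:3,3])
for k,z in dict(lever_axis=.052,lever_post=.1,dome_center=.037,bar_center=.035,test_button_top=.052).items():
    for r in nets.tip_of(p,k)[:2]: print(k,np.round(r["pixel"],1),round(r["score"],2),atz(p,r["pixel"],z))
save(p,sys.argv[1]); s=robot.observe(); print(s["tool_pos"],s["tool_rot"],s["time"],s["contact_force"])
E
python3 look.py w1
```

```text
cam [0.4977 0.129  0.4553]
lever_axis [338.6 214.5] 0.97 [0.5717 0.0053 0.052 ]
lever_post [403.6 220.6] 0.91 [0.6442 0.0121 0.1   ]
dome_center [391.1 143.3] 0.53 [0.641 0.102 0.037]
bar_center [400.7 254.9] 0.87 [ 0.6726 -0.0643  0.035 ]
[0.4963 0.0542 0.2967] [-3.1411  0.0003  0.0005] 3.3 [-0.3289  0.4806 -1.5301]
```

View pics/w1.png

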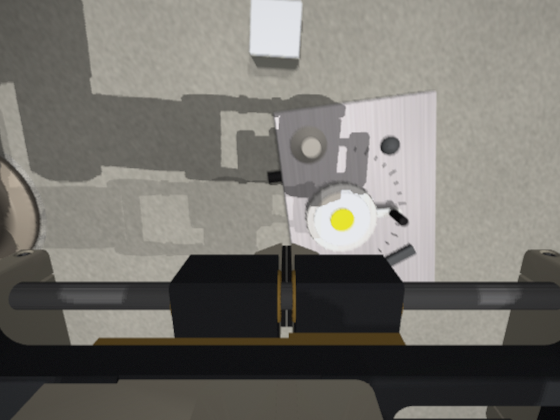

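The wrist view shows the dome at ≈(390,145), post at (398,216), lens at (342,219) and bar at (400,255). I'll move right of the post for a closer second view.

>>> carry_out:
  translation:
    - [0.026,0.03,0.01]
    - [0.026,0.03,0.01]
    - [0.026,0.03,0.01]
    - [0.026,0.03,0.01]
    - [0,0,0]
    - [0,0,0]
  turn:
    - [0,0,0]
    - [0,0,0]
    - [0,0,0]
    - [0,0,0]
    - [0,0,0]
    - [0,0,0]
  gripper: [1,1,1,1,1,1]

```text
time: 3.9
tool_pos: [0.6005, -0.0653, 0.2562]
tool_rot: [-3.141, 0.001, 0.001]
contact_force: [0.2, 0.8, 0.2]
opening: 0.0004
```

```bash
python3 look.py w2
```

```text
cam [0.6009 0.0121 0.4146]
lever_axis [264.5 128.9] 0.82 [0.5753 0.0053 0.052 ]
lever_post [331.3 123.3] 0.92 [0.6459 0.0117 0.1   ]
dome_center [322.1  37.2] 0.69 [0.6406 0.1042 0.037 ]
bar_center [342.7 183.4] 0.61 [ 0.673  -0.0623  0.035 ]
test_button_top [241.6 222. ] 0.83 [ 0.544  -0.1089  0.052 ]
test_button_top [326.9 125.6] 0.3 [0.6478 0.0091 0.052 ]
[ 0.6006 -0.0654  0.2576] [ 3.1415 -0.0013  0.0015] 4.2 [ 0.4272 -0.2038 -0.8354]
```

View pics/w2.png

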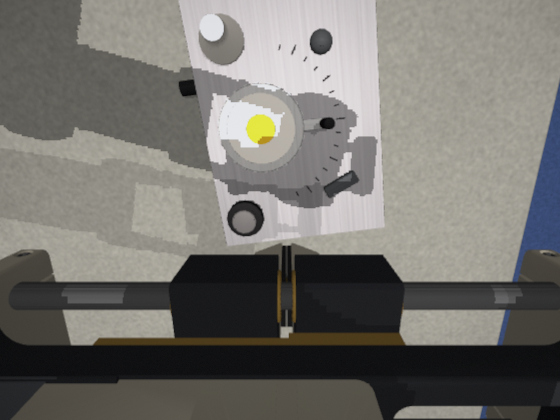

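Two wrist places agree: axis ≈(0.5735,0.0045), post at about 6° (r 72 mm ✓), dome ≈(0.6405,0.102), so r 118 mm at ≈55.6° in world ✓. I'll descend behind the post with the fingers shut and the tip at 78 mm, above the ring top.

>>> carry_out:
  translation:
    - [0.008,-0.007,0.03]
    - [0.008,-0.007,0.03]
    - [0.008,-0.007,0.03]
    - [0.008,-0.007,0.03]
    - [0.008,-0.007,0.03]
    - [0.008,-0.007,0.03]
    - [0,0,0]
    - [0,0,0]
  turn:
    - [0,0,0]
    - [0,0,0]
    - [0,0,0]
    - [0,0,0]
    - [0,0,0]
    - [0,0,0]
    - [0,0,-0.1]
    - [0,0,0]
  gripper: [1,1,1,1,1,1,1,1]

```text
time: 5.0
tool_pos: [0.6484, -0.0237, 0.076]
tool_rot: [-3.141, 0.001, 0.102]
contact_force: [0.5, 0.1, 0.4]
opening: 0.0001
```

>>> carry_out:
  translation:
    - [0,-0.005,0]
    - [0,-0.005,0]
    - [0,-0.005,0]
    - [0,-0.0045,0]
    - [0,0,0]
  turn:
    - [0,0,0]
    - [0,0,0]
    - [0,0,0]
    - [0,0,0]
    - [0,0,0]
  gripper: [1,1,1,1,1]

```text
time: 5.5
tool_pos: [0.6471, -0.0044, 0.0773]
tool_rot: [3.141, -0.001, 0.1]
contact_force: [-0.5, 0.3, 0.0]
opening: 0.0007
```

>>> carry_out:
  translation:
    - [0.0009,-0.0051,0]
    - [0.0009,-0.0051,0]
    - [0.0009,-0.0051,0]
    - [0.0009,-0.0051,0]
    - [0.0009,-0.0051,0]
    - [0.0009,-0.0051,0]
    - [0,0,0]
  turn:
    - [0,0,-0.07]
    - [0,0,-0.07]
    - [0,0,-0.07]
    - [0,0,-0.07]
    - [0,0,-0.07]
    - [0,0,-0.07]
    - [0,0,0]
  gripper: [1,1,1,1,1,1,1]

```text
time: 6.2
tool_pos: [0.6441, 0.0259, 0.077]
tool_rot: [3.141, -0.001, 0.521]
contact_force: [-0.1, -0.4, 0.1]
opening: 0.0007
```

```bash
python3 look.py w3
```

```text
cam [0.6062 0.0933 0.2353]
lever_axis [169.7 218.6] 0.7 [0.5711 0.005  0.052 ]
lever_post [283.7 251.1] 0.91 [0.6353 0.0405 0.1   ]
dome_center [336.5 135.6] 0.83 [0.6384 0.1025 0.037 ]
bar_center [182.   45.3] 0.6 [0.5304 0.1008 0.035 ]
test_button_top [ 72.2 332.9] 0.93 [ 0.545  -0.1098  0.052 ]
[0.6437 0.0254 0.0766] [-3.1412  0.0003  0.5189] 6.5 [-0.0846  0.1487 -0.4277]
```

View pics/w3.png

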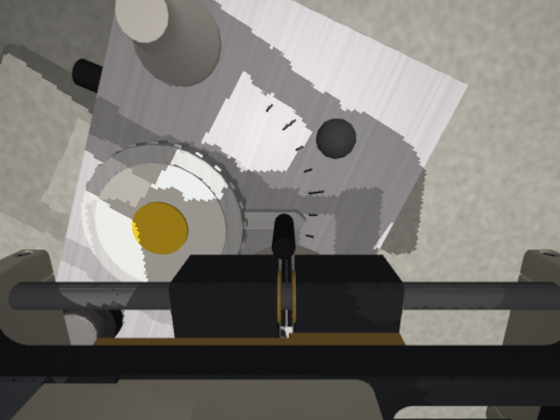

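The post follows the fingers: lever at ≈0.526 rad and dome direction ≈0.97 rad. The dome is at pixel (336,137) and the post at (284,215–250). I'll keep going, stopping a little short.

>>> carry_out:
  translation:
    - [0.0009,-0.0051,0]
    - [0.0009,-0.0051,0]
    - [0.0009,-0.0051,0]
    - [0.0009,-0.0051,0]
    - [0.0009,-0.0051,0]
    - [0.0009,-0.0051,0]
    - [0,0,0]
  turn:
    - [0,0,-0.07]
    - [0,0,-0.07]
    - [0,0,-0.07]
    - [0,0,-0.07]
    - [0,0,-0.07]
    - [0,0,-0.07]
    - [0,0,0]
  gripper: [1,1,1,1,1,1,1]

```text
time: 7.2
tool_pos: [0.6284, 0.0526, 0.0768]
tool_rot: [3.141, -0.0, 0.94]
contact_force: [-0.7, -0.1, 0.5]
opening: 0.0003
```

```bash
python3 look.py w4
```

```text
cam [0.5671 0.0988 0.2351]
lever_axis [170.6 218.8] 0.94 [0.5713 0.0043 0.052 ]
lever_axis [198.1 200.5] 0.63 [0.5725 0.0264 0.052 ]
lever_post [288.6 247.4] 0.97 [0.6149 0.0655 0.1   ]
lever_post [252.4  64.6] 0.5 [0.5405 0.1011 0.1   ]
dome_center [351.7 209.5] 0.77 [0.6399 0.1015 0.037 ]
[0.6285 0.0522 0.0766] [-3.1414  0.      0.9388] 7.5 [-0.1452  0.3753  0.4644]
```

View pics/w4.png

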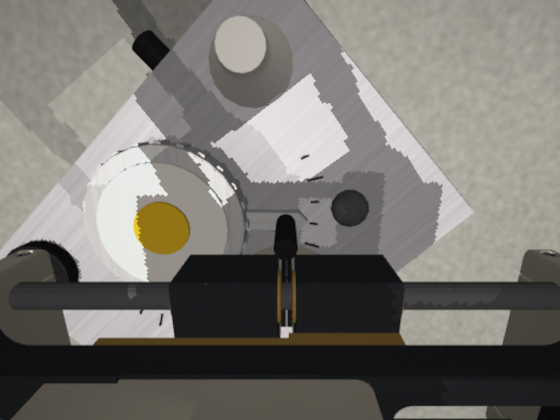

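Run:
```python
from h import *
np.set_printoptions(precision=4,suppress=True)
p=read_camera("wrist")
g=cv2.resize(p["img"][120:260,60:420],None,fx=2.2,fy=2.2,interpolation=cv2.INTER_CUBIC); save({"img":g},"crop")
for k,z in(("dome_center",.036),("bar_center",.035)):
    for r in nets.regions_of(p,k)[:1]:
        c=np.argwhere(r["region"]).mean(0)[::-1]; print(k,c,r["region"].sum(),atz(p,c,z))
a=atz(p,(250,211),.056);b=atz(p,(299,211),.056);print(a,b,np.arctan2(*(b-a)[[1,0]]))
```

```text
dome_center [350.3273 207.0189] 1112 [0.6382 0.1013 0.036 ]
[0.5965 0.0493 0.056 ] [0.6145 0.0739 0.056 ] 0.9390887611993862
```

View pics/crop.png

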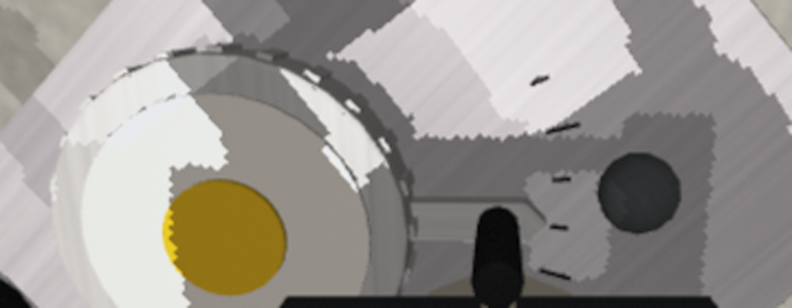

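By calibrated rays from the lever's own edge (rows 210–221) and the dome blob (350,207), the lever is ≈3–4 mm short of the dome. One nudge of 0.03 rad, then back off and check from above.

>>> carry_out:
  translation:
    - [0.0003,-0.0011,0]
    - [0.0002,-0.0011,0]
    - [0,0,0]
    - [0,0,0]
    - [0,0.006,0]
    - [0,0.02,0]
    - [0,0.02,-0.02]
    - [0,0.02,-0.03]
    - [0,0,0]
    - [0,0,0]
  turn:
    - [0,0,-0.015]
    - [0,0,-0.015]
    - [0,0,0]
    - [0,0,0]
    - [0,0,0]
    - [0,0,0]
    - [0,0,0]
    - [0,0,0]
    - [0,0,0]
    - [0,0,0]
  gripper: [1,1,1,1,1,1,1,1,1,1]

```text
time: 8.65
tool_pos: [0.6818, 0.0164, 0.1271]
tool_rot: [3.141, -0.001, 0.969]
contact_force: [-0.3, 0.6, 0.2]
opening: 0.0004
```

```bash
python3 look.py w5
python3 - <<'E'
from h import *
im=cv2.imread("pics/w5.png"); cv2.imwrite("pics/w5c.png",cv2.resize(im[40:280,40:440],None,fx=2,fy=2,interpolation=cv2.INTER_CUBIC))
E
```

```text
cam [0.619  0.0608 0.2853]
lever_post [287.7 107.9] 0.79 [0.613  0.0663 0.1   ]
dome_center [343.3 114.2] 0.66 [0.6395 0.1016 0.037 ]
dome_center [204.2 114.2] 0.26 [0.5776 0.0114 0.037 ]
bar_center [205.3 251.1] 0.97 [ 0.6699 -0.0623  0.035 ]
test_button_top [ 51.2 171.2] 0.96 [ 0.5458 -0.1105  0.052 ]
[0.6807 0.0172 0.1259] [-3.14    0.0007  0.9705] 8.95 [-0.3104  0.8354  0.514 ]
```

View pics/w5c.png

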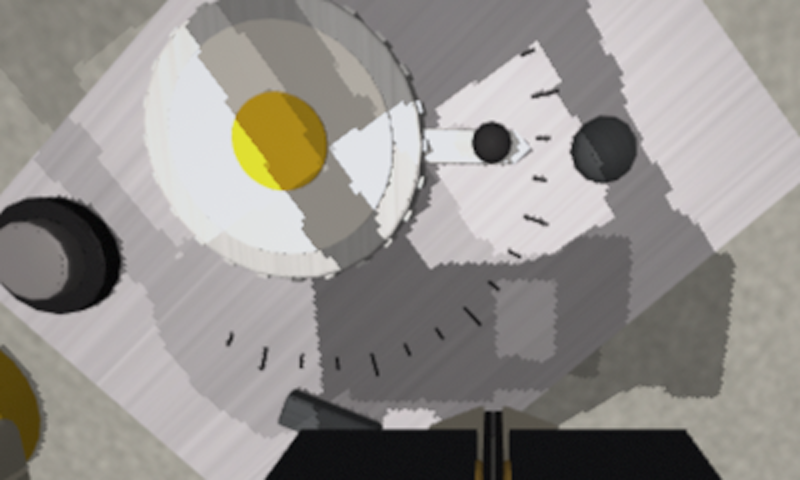

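Run:
```python
from h import *
np.set_printoptions(precision=4,suppress=True)
p=read_camera("wrist")
q=lambda x,y,z: atz(p,(40+x/2,40+y/2),z)
d=q(604,149,.038)
# actual edge pixels of the lever, sharper: column profiles
g=cv2.cvtColor(p["img"],cv2.COLOR_RGB2GRAY)
print(g[98:126,256],g[98:126,268],sep="\n")
def off(a,b):
    u=(b-a)[:2];u/=np.linalg.norm(u);r=(d-a)[:2];return np.arctan2(u[1],u[0]),u[0]*r[1]-u[1]*r[0]
tip=q(531,150,.054);root=q(432,146,.056);post=q(491,143,.1)
for zl in(.058,.065): ax=q(281,140,zl);print("lens",ax,"post",off(ax,post),"tip",off(ax,tip))
ax=np.array([.573,.0047,0]);print(d,post,tip,off(root,tip),off(ax,post),off(ax,tip))
```

```text
[125 126 126 126 128 128 128 127 164 214 227 227 227 227 227 227 227 205
 186 187 216 227 227 227 222 157 113 124]
[220 220 221 222 223 216 202 197 171 207 227 226 226 227 226 225 225 224
 225 227 227 227 227 227 227 179 192 218]
lens [0.5683 0.0042 0.058 ] post (np.float64(0.9375694770572898), np.float64(0.001408394410859895)) tip (np.float64(0.93385463237141), np.float64(0.0018509736857986736))
lens [0.5698 0.0059 0.065 ] post (np.float64(0.9403084080734566), np.float64(0.0012880497967644872)) tip (np.float64(0.9360388647655112), np.float64(0.0017867108486571345))
[0.6376 0.101  0.038 ] [0.6128 0.0648 0.1   ] [0.6216 0.0763 0.054 ] (np.float64(0.9337684298213191), np.float64(0.0018535096930532916)) (np.float64(0.9860392367335896), np.float64(-0.0007220252646482558)) (np.float64(0.9740666463947785), np.float64(0.0006667889823709153))
```

The lever line passes within ≈2 mm of the dome by all estimates (tolerance 7), with the fingers clear. The bar, seen partly at crop (320,410), is unmoved. Now to the button at ≈(0.5455,-0.110).

>>> carry_out:
  translation:
    - [-0.0363,-0.0079,0]
    - [-0.0363,-0.0079,0]
    - [-0.0363,-0.0079,0]
    - [-0.0363,-0.0079,0]
    - [-0.0363,-0.0079,0]
    - [0,0,0.03]
    - [0,0,0.026]
    - [0,0,0]
    - [0,0,0]
  turn:
    - [0,0,0]
    - [0,0,0]
    - [0,0,0]
    - [0,0,0]
    - [0,0,0]
    - [0,0,0]
    - [0,0,0]
    - [0,0,0]
    - [0,0,0]
  gripper: [1,1,1,1,1,1,1,1,1]

```text
time: 9.9
tool_pos: [0.5463, -0.1105, 0.0709]
tool_rot: [-3.141, 0.0, 0.97]
contact_force: [0.3, -0.1, 0.1]
opening: 0.0006
```

Run:
```python
from h import *
np.set_printoptions(precision=4,suppress=True)
print([robot.observe()[k] for k in("tool_pos","contact_force")])
a=read_camera("wrist")["img"][150:420,100:460]; b=read_camera("side")["img"][220:340,220:400]
b=cv2.resize(b,(405,270),interpolation=cv2.INTER_CUBIC)
save({"img":np.hstack([a,b])},"btn")
```

```text
[array([ 0.5463, -0.1105,  0.0709]), array([ 0.2544, -0.0977,  0.138 ])]
```

View pics/btn.png

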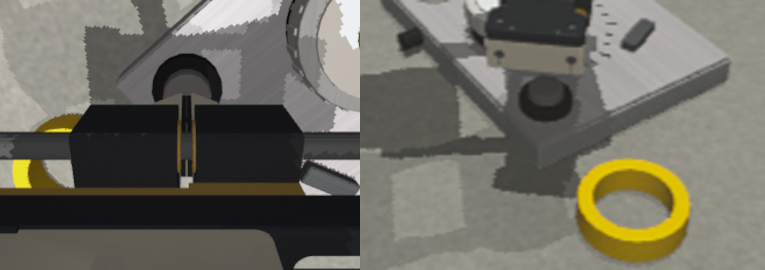

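Run:
```python
from h import *
p=read_camera("side"); T=np.linalg.inv(p["world_from_camera"])
for P in([.5463,-.1105,.0709],[.5463,-.1105,.137],[.5463,-.1105,.052],[.5463,-.1105,.03]):
    c=T[:3,:3]@P+T[:3,3]; u=c[0]/c[2]*p["fx"]+p["cx"],c[1]/c[2]*p["fy"]+p["cy"]; print(P,np.round(u,1),"crop",np.round([360+(u[0]-220)*2.25,(u[1]-220)*2.25]))
for r in nets.tip_of(p,"test_button_top"): print(r["pixel"],r["score"],atz(p,r["pixel"],.052))
im=p["img"][170:310,230:370]; save({"img":cv2.resize(im,None,fx=4,fy=4,interpolation=cv2.INTER_CUBIC)},"btn2")
```

```text
[0.5463, -0.1105, 0.0709] [302.2 249.8] crop [545.  67.]
[0.5463, -0.1105, 0.137] [302.8 221.9] crop [546.   4.]
[0.5463, -0.1105, 0.052] [302.1 257.3] crop [545.  84.]
[0.5463, -0.1105, 0.03] [301.9 265.9] crop [544. 103.]
[301.3, 255.7] 0.66 [ 0.54722945 -0.10545563  0.052     ]
```

View pics/btn2.png

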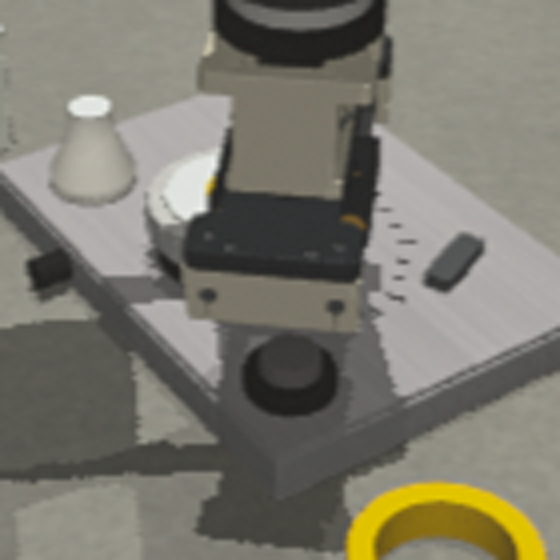

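The fingertips are hidden behind the gripper body in the side view, but the TCP projects to within ~2 px of the button cap at crop (290,355). Pressing.

>>> carry_out:
  translation:
    - [0,0,0.012]
    - [0,0,0.006]
    - [0,0,0.004]
    - [0,0,0.003]
    - [0,0,0.001]
    - [0,0,0]
    - [0,0,0]
  turn:
    - [0,0,0]
    - [0,0,0]
    - [0,0,0]
    - [0,0,0]
    - [0,0,0]
    - [0,0,0]
    - [0,0,0]
  gripper: [1,1,1,1,1,1,1]

```text
time: 10.8
tool_pos: [0.5461, -0.1105, 0.0461]
tool_rot: [3.141, -0.0, 0.97]
contact_force: [-5.8, 2.1, 13.8]
opening: 0.0004
```

>>> carry_out:
  translation:
    - [0,0,0.001]
    - [0,0,0]
    - [0,0,0]
  turn:
    - [0,0,0]
    - [0,0,0]
    - [0,0,0]
  gripper: [1,1,1]

```text
time: 11.1
tool_pos: [0.5462, -0.1105, 0.0459]
tool_rot: [3.141, -0.0, 0.97]
contact_force: [-7.0, 2.8, 21.2]
opening: 0.0005
```

>>> carry_out:
  translation:
    - [0,0,-0.0035]
    - [0,0,0]
    - [0,0,0]
  turn:
    - [0,0,0]
    - [0,0,0]
    - [0,0,0]
  gripper: [1,1,1]

```text
time: 11.4
tool_pos: [0.5461, -0.1105, 0.0473]
tool_rot: [-3.141, -0.0, 0.97]
contact_force: [-0.6, 2.0, 5.0]
opening: 0.0005
```

>>> carry_out:
  translation:
    - [0,0,-0.01]
    - [0,0,-0.02]
    - [0,0,-0.04]
    - [0,0,-0.04]
    - [-0.03,0,0]
    - [-0.04,0,0]
    - [-0.04,0,0]
    - [0,0,0]
    - [0,0,0]
  turn:
    - [0,0,0]
    - [0,0,0]
    - [0,0,0]
    - [0,0,0]
    - [0,0,0]
    - [0,0,0]
    - [0,0,0]
    - [0,0,0]
    - [0,0,0]
  gripper: [1,1,1,1,1,1,1,1,1]

```text
time: 12.3
tool_pos: [0.4839, -0.202, 0.1574]
tool_rot: [3.141, -0.0, 0.968]
contact_force: [-0.1, 0.7, 0.8]
opening: 0.0004
```

```bash
python3 look.py w6
python3 - <<'E'
from h import *
p=read_camera("top")
for k,z in dict(lamp=.03,carton=0,tape=0,lever_axis=.052,lever_post=.1,dome_center=.037,bar_center=.035,test_button_top=.052).items():
    for r in nets.tip_of(p,k)[:1]: print(k,np.round(r["pixel"],1),round(r["score"],2),atz(p,r["pixel"],z).round(4))
save({"img":cv2.resize(p["img"][120:270,160:440],None,fx=2.8,fy=2.8,interpolation=cv2.INTER_CUBIC)},"end")
E
```

```text
cam [ 0.4213 -0.1575  0.3157]
lever_axis [535.4 159.5] 0.7 [0.57  0.004 0.052]
bar_center [498.1 272.2] 0.62 [ 0.6685 -0.0608  0.035 ]
test_button_top [407.  209.3] 0.98 [ 0.5466 -0.1095  0.052 ]
[ 0.4845 -0.2005  0.1571] [-3.1414 -0.0001  0.9716] 12.6 [ 0.5158 -0.2942 -0.4044]
lamp [239.6 228.1] 0.57 [0.5317 0.1009 0.03  ]
carton [180.4 257.5] 0.95 [0.4754 0.2252 0.    ]
tape [403.  214.9] 0.85 [ 0.5569 -0.2319  0.    ]
lever_axis [284.6 205.3] 0.96 [0.5732 0.0109 0.052 ]
lever_post [255.8 184.3] 0.89 [0.6064 0.0633 0.1   ]
dome_center [289.5 206.3] 0.63 [0.573  0.0013 0.037 ]
bar_center [323.  155.8] 0.52 [ 0.6748 -0.0675  0.035 ]
test_button_top [345.2 217. ] 0.64 [ 0.5488 -0.1058  0.052 ]
```

View pics/end.png

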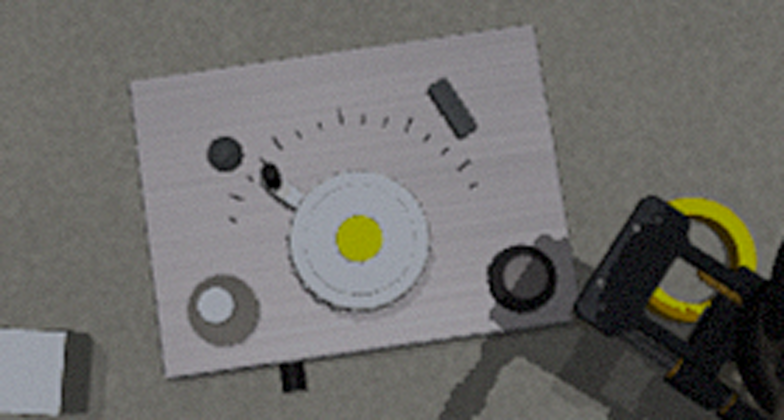

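The top view shows the lever (270,175) pointing at the dome (225,153), the bar, lamp, carton and tape in place, and the gripper clear. The press reached the stop: 21 N at 45.9 mm, then 5 N of spring at 47.3 mm.

```bash
python3 -c "
from h import *
print(robot.hand_in())"
```

```text
the job is handed in; nothing more can be done
None
```

The lever now points at the domed magnet, the test button has been pressed fully down and released, and the job is handed in. It took about 12.6 s of the 48 s. I pushed the post from 6° to about 55° with the side of the shut fingers, backed off, and pressed the button with the fingertips.

- **Lever:** several estimates from the close-up put the lever's line between −0.7 and +1.9 mm from the dome's centre, against a limit of 7 mm. I measured this before pressing the button. The last top view shows it still pointing at the dome.
- **Button:** it went down to its stop, with 21 N at 45.9 mm above the table. Backing off slightly left about 5 N at 47.3 mm. I never read the button's travel back after release. The last force reading was near zero with the gripper clear of the stand.
- **Other things:** the magnets, lamp, carton and tape looked unmoved in the last top view. Network positions differed from the start by 5 mm or less, which is within their scatter.

**Disagreements:**
- The networks confused the dome with the bar or the lens in the top views, so I placed the dome from the wrist views and the picture instead.
- The ring-axis estimates differed by a few millimetres between most views. The last top view was off by about 7 mm, and I did not use it.

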